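# Press an inlay in a toggle-clamp jig at the goldsmith's bench

### The arm

A 6-joint arm with a two-finger parallel gripper is mounted at the origin on the work surface. World frame = base frame: x ahead of the robot, y to its left, z up, the work surface at z = 0. Lengths are in m, angles in degrees, forces in N, time in s.
With the tool pointing down it reaches from about 0.375 to 0.9 m from the base axis. Payload 3.1 kg.
Tool frame: the origin (TCP) lies on the centre line of the jaws, within the pads' length; the fingertips stand 25 mm ahead of it and the grasp point (between the pads) lies 6 mm ahead of it; y points along the fingers, x is the direction in which the jaws open and shut, and the axes are right-handed (so a half turn about y gives the same grasp; the last joint's range is limited). The gripper opens to 87 mm and grips with 3 to 60 N. Pads are 19 mm wide; open, the fingers measure 117 mm over their backs; the gripper's body (75 mm by 190 mm) begins 51 mm behind the grasp point.
Start: joints at [-10.227, 30.224, 82.088, -0, 67.689, -10.227], TCP at [0.625, 0, 0.225] pointing down, gripper open.
Joint ranges: [-176.69, 176.69], [-43.24, 126.21], [12.49, 139.97], [-82, 262], [0, 151.66], [-163.58, 163.58]. Speed limits (degrees/s): [159.86, 159.86, 180, 180, 180, 180].

### API

Orientations are given as a 3x3 rotation matrix whose columns are the frame's x, y, z axes.
In Python, from rig import * gives the robot as it stands.
- The arm moves only by the tool play_rows, never from a script. Its argument "commands" is a list of rows, each a list of 2 entries, a list of its own where there are three numbers: the shift along the world's x, y, z in m, then the turn, a rotation vector about the world's x, y, z in rad. A call has 1 to 10 rows; each row is the pose to reach, as a shift and turn from the pose commanded when the call began; what a row does not reach only later rows make up. A row lasts 1/8 s, in which the tool goes at most 62.5 mm and 10.7 degrees, less where a joint would pass 70% of its speed; a pose out of reach is approached as far as the arm can. A call with a gripper value outside its range is refused whole. "gripper" is the finger opening in m, from 0 to 0.087, set as the call begins (left out, the last holds). The fingers move at their own pace and stop on an object; the grip force is fixed at half the most. Time passes only in rows, so rows that repeat a pose let the fingers close. It gives the time, the measured TCP pose, the force and the opening at its end, in the units of the state.
- read_state(): the state, without advancing time (a new reading comes with each control period).
- capture(name): name is "scene" or "side" or "wrist"; returns a dict with "frame" (420x560x3 uint8, red, green, blue), "depth" (420x560 float32, m along the optical axis (not along the pixel's ray), 0 where there is no reading), "mtx" (3x3 intrinsics, pixels), "cam_to_world" (4x4, takes a point from camera to world coordinates); the wrist camera has in their place "hand_eye" (4x4, takes a point from camera to tool coordinates, whose origin is the TCP and whose axes are the tool frame's). Camera axes: x right, y down, z forward; pixel columns grow to the right and rows downward; lengths in m; the calibration is good to about 2 mm. A picture is of the moment at which its call begins: read the wrist's pose just before it.
- hand_in(): hands the job in, once; it reports no verdict.
The state is a dict: "time_s": time; "joint_positions": joint angles; "qvel": joint speeds; "tau": joint torques, N m; "position": TCP position; "tcp_rot": TCP orientation; "force": force on the tool from outside, world axes, zero at the start; "moment": the same for the moment, N m; "opening": opening from 0.0 (shut) to 1.0 (fully open).
Only numpy, scipy, OpenCV 4.12 (cv2) and the standard library are available. Lean on these libraries where they do the work, as an engineer would, in place of code of your own. Each camera call takes 0.05 s, during which the arm holds its last target. There are 200 camera calls.

### The job

Set the small dark steel pressing cap squarely on the white inlay in the blue nest of the jig, boss up, and let go of it. Then swing the red-handled toggle clamp over centre down onto the cap, let go of the handle so that the clamp holds by itself for about two seconds, and swing it back fully open, leaving the cap lying in the nest. Do not disturb the other things on the bench.

Things in the scene. Friction and masses are not known exactly. Their poses are not given: they have to be found in the camera images.
- jig: Pressing jig, fixed to the bench: aluminium base plate 190 x 100 x 12 mm (x = -130 to +60 mm) with a blue square nest and a steel toggle clamp. Origin: on the bench under the nest's centre; +x runs from the clamp's pivot to the nest, z up.
- nest (a point): Centre of the nest at the top face of the inlay, 34 mm above the bench; axes as the jig's. The pocket is 49 x 49 mm with sides along the jig's x and y, floor 12 mm above the bench, blue walls 7 mm thick up to 42 mm with a flared rim. Buckle and inlay lie in it.
- pivot (a point): The clamp arm's pivot, at jig x = -85 mm, 100 mm above the bench, turning about the jig's y, between two steel cheeks that reach 21 mm to either side and 112 mm high. The arm is 16 mm wide.
- clamp (a joint): Clamp arm angle (rad): 0 = swung up and back against its open stop (start); 2.1 = level over the nest, pad on the seated cap (clamped). Grows as it closes. A spring snaps it over centre at about 1.05: beyond, it closes and presses by itself with about 7 N; before, it springs open. About 5 N at the handle moves it.
- handle: Red round handle bar that turns freely on its axle, 14 mm diameter, 70 mm long, along the jig's y, sticking out to the +y side of the arm's end. Origin: its middle, to be pinched from above across the bar, 44 mm beside the arm's middle plane. In the jig's frame at joint value j, with q = 2.1 - j (mm): x = -85 + 135 cos q - 20 sin q, y = 44, z = 100 + 135 sin q + 20 cos q.
- pad: Black sprung rubber pressure pad under the clamp arm, 20 mm diameter, 9 mm high. Origin: centre of its lower face, which meets the top of the cap's boss when clamped.
- cap: Small pressing cap of dark steel, about 0.3 kg: square flange 46 x 46 x 14 mm with a square boss 26 x 26 mm, 16 mm high, in the middle of its top (30 mm high over all). Origin: centre of its underside; x, y along its sides, z up. Either way round fits the nest.
- inlay: White inlay plate, 44 x 44 x 6 mm, lying on the buckle in the nest. Origin: centre of its underside.
- buckle: Brass buckle body, 46 x 46 x 16 mm, on the floor of the nest. Origin: centre of its underside.
- wide_cap: Bystander: wide cap of brass, like the pressing cap but with a 64 x 64 mm flange; too large for the nest. Origin: centre of its underside.
- brush: Bystander: wooden-handled brush, about 155 mm long, 32 mm high, lying along its x. Origin: on the bench below its ferrule.
- tweezers: Bystander: steel tweezers, 150 mm long, 8 mm high, lying along their x. Origin: on the bench below their middle.
- flux_bottle: Bystander: white plastic bottle, green cap, 44 mm diameter, 100 mm high. Origin: centre of its underside.
- jar: Bystander: glass jar with brass lid, 72 mm diameter, 85 mm high. Origin: centre of its underside.
Not all that is in view belongs to the job. Leave any brown or pink look-alike of the cap alone.

How it is judged (in metres and radians):
On the way, in this order (a step that is already met when the one before it is completed fails the run):
1. the cap is seated squarely on the inlay in the nest and let go, with the clamp still open (z of cap in the frame of jig between 0.0315 and 0.0365 m and x of cap in the frame of jig between -0.0035 and 0.0035 m and y of cap in the frame of jig between -0.0035 and 0.0035 m and angle between cap's own z axis and vertical below 0.06 rad and horizontal distance between inlay and cap below 0.008 m and horizontal distance between buckle and jig below 0.006 m and contact force between the fingers and cap below 0.2 N and value of joint clamp below 0.6 rad), for 0.2 s.
2. the clamp is over centre with its pad pressing on the seated cap, holding by itself with the handle let go, for one second (z of cap in the frame of jig between 0.0315 and 0.0365 m and x of cap in the frame of jig between -0.0035 and 0.0035 m and y of cap in the frame of jig between -0.0035 and 0.0035 m and angle between cap's own z axis and vertical below 0.06 rad and horizontal distance between inlay and cap below 0.008 m and horizontal distance between buckle and jig below 0.006 m and value of joint clamp above 2.02 rad and contact force between pad and cap above 2 N and contact force between the fingers and handle below 0.3 N), for 1 s.
At the end, for the whole second after the job is handed in: Clamp open (joint below 0.15 rad) and still, handle let go; cap at rest on the inlay in the nest: underside 31.5 to 36.5 mm above the bench, within 3.5 mm of the nest's centre in x and y, upright within 0.06 rad; inlay within 8 mm of the cap's centre, buckle within 6 mm of the nest's (z of cap in the frame of jig between 0.0315 and 0.0365 m and x of cap in the frame of jig between -0.0035 and 0.0035 m and y of cap in the frame of jig between -0.0035 and 0.0035 m and angle between cap's own z axis and vertical below 0.06 rad and horizontal distance between inlay and cap below 0.008 m and horizontal distance between buckle and jig below 0.006 m and value of joint clamp below 0.15 rad and velocity of joint clamp between -0.1 and 0.1 rad/s and linear speed of cap below 0.02 m/s and contact force between the fingers and handle below 0.2 N); the robot touches nothing.
It fails at once if the wide brass cap is shifted by more than 3 cm (distance of wide_cap from where it was at the start of the episode above 0.03 m).
It fails at once if the brush is shifted by more than 3 cm (distance of brush from where it was at the start of the episode above 0.03 m).
It fails at once if the pair of tweezers is shifted by more than 3 cm (distance of tweezers from where it was at the start of the episode above 0.03 m).
It fails at once if the white bottle is shifted by more than 3 cm (distance of flux_bottle from where it was at the start of the episode above 0.03 m).
It fails at once if the glass jar is shifted by more than 3 cm (distance of jar from where it was at the start of the episode above 0.03 m).
It also fails if it takes over 69 s, if anything falls off the work surface, if the arm or the gripper's body presses on something with over 40 N, if the wrist force passes 120 N, or if a joint passes its speed limit or range.

## Working session

There is one attempt and no reset: what is moved stays moved. The work goes in short steps, Python scripts to look and compute and a tool call to move; the robot and the scene stay as the last step left them, time stands still between calls to the robot, and variables do not carry over. Pictures are saved under pics/ and viewed, about 8 in all and at most 12, crops included, and the job is handed in when it is done.

Besides the shell and the picture viewer there is one more tool, called after "Call:" by a JSON object that holds its "api" and its "payload", one argument or row to a line. play_rows: Moves the arm, as the interface text tells. Its arguments: {"type":"object","properties":{"commands":{"type":"array"},"gripper":{"type":"number"}},"required":["commands"]}

```bash
mkdir -p pics
python3 - <<'E'
from rig import *
import cv2,numpy as np
for n in("scene","side"):
    c=capture(n); np.savez(f"{n}0.npz",**c); cv2.imwrite(f"pics/{n}0.png",c["frame"][:,:,::-1]); print(n,c["mtx"].tolist(),c["cam_to_world"].round(3).tolist())
s=read_state(); print(s["time_s"],s["position"],s["tcp_rot"],s["opening"])
E
```

```text
scene [[403.89041673112246, 0.0, 274.41117276467594], [0.0, 403.89041673112246, 212.33981824979872], [0.0, 0.0, 1.0]] [[0.371, 0.489, -0.79, 1.417], [0.929, -0.198, 0.314, -0.33], [-0.002, -0.85, -0.527, 0.762], [0.0, 0.0, 0.0, 1.0]]
side [[466.89627488954943, 0.0, 276.12439540495006], [0.0, 466.89627488954943, 211.9831759167271], [0.0, 0.0, 1.0]] [[0.977, -0.113, 0.179, 0.285], [-0.211, -0.572, 0.792, -0.9], [0.013, -0.812, -0.583, 0.819], [0.0, 0.0, 0.0, 1.0]]
0.1 [6.24348899e-01 1.36828213e-04 2.24159624e-01] [[ 9.99998116e-01 -1.94132377e-03  1.46250930e-05]
 [-1.39731621e-05  3.35830867e-04  9.99999944e-01]
 [-1.94132857e-03 -9.99998059e-01  3.35803108e-04]] 1.0019916547296486
```

View pics/scene0.png

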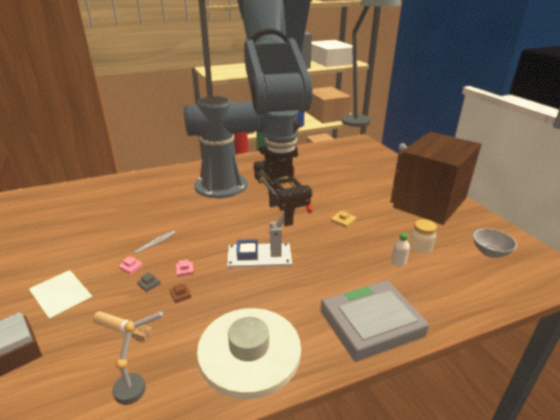

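View pics/side0.png

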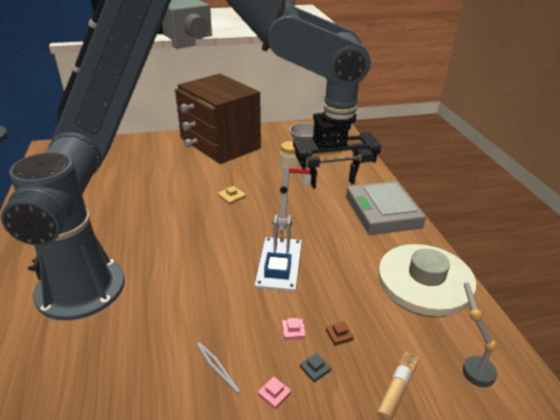

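Candidates for the cap:
- Dark steel: scene (149,282), side (316,367). This is my choice.
- Pink look-alikes: scene (131,265) and (185,268).
- Brown look-alike: scene (180,292).
- Brass wide cap: scene (344,218).
- Grey weight on the dish: scene (249,338).

The nest is at scene (247,249) and side (278,264).

```bash
cat > h.py <<'E'
import numpy as np,cv2
def cloud(c,T):
    d=c["depth"];v,u=np.mgrid[:420,:560];K=c["mtx"]
    p=np.stack([(u-K[0,2])/K[0,0]*d,(v-K[1,2])/K[1,1]*d,d],-1)
    return p@T[:3,:3].T+T[:3,3]
def ray(c,T,uv,z):
    r=T[:3,:3]@np.linalg.solve(c["mtx"],[uv[0],uv[1],1.]);o=T[:3,3]
    return o+r*(z-o[2])/r[2]
E
python3 - <<'E'
from h import *
outs=[]
for n,cap,nest in(("scene",(149,282),(247,249)),("side",(316,367),(278,264))):
    c=dict(np.load(n+"0.npz"));T=c["cam_to_world"];P=cloud(c,T)
    f=c["frame"].astype(int);mx=f.max(2)
    print(n,"depth valid",(c["depth"]>0).mean())
    def blob(m,ctr,r,name):
        w=np.zeros(m.shape,bool);w[ctr[1]-r:ctr[1]+r,ctr[0]-r:ctr[0]+r]=1
        m=m&w&(c["depth"]>0);q=P[m]
        print(name,m.sum(),"med",np.median(q,0).round(4),"z",np.percentile(q[:,2],[5,50,95]).round(4))
        return q
    q=blob(mx<75,cap,18,"cap")
    for lo,hi in((.008,.018),(.025,.035)):
        s=q[(q[:,2]>lo)&(q[:,2]<hi)]
        if len(s)>5: print(lo,len(s),s.min(0).round(4),s.max(0).round(4),cv2.minAreaRect((s[:,:2]*1000).astype(np.float32)))
    w=blob((f.min(2)>190),nest,12,"inlay")
    print(cv2.minAreaRect((w[:,:2]*1000).astype(np.float32)))
    b=blob((f[:,:,2]>f[:,:,0]+15)&(mx<140),nest,25,"blue")
    s=b[(b[:,2]>.036)];print(len(s),cv2.minAreaRect((s[:,:2]*1000).astype(np.float32)) if len(s)>3 else 0)
    pl=blob((f.min(2)>130),nest,50,"plate");s=pl[(pl[:,2]>.006)&(pl[:,2]<.018)]
    print(len(s),cv2.minAreaRect((s[:,:2]*1000).astype(np.float32)) if len(s)>3 else 0)
    a=c["frame"]
    k=lambda ctr,r:cv2.resize(a[ctr[1]-r:ctr[1]+r,ctr[0]-r:ctr[0]+r],(380,380),interpolation=cv2.INTER_CUBIC)
    outs.append(np.hstack([k(cap,30),k((nest[0]+12,nest[1]-20),55)]))
cv2.imwrite("pics/crop.png",cv2.resize(np.vstack(outs),(590,590))[:,:,::-1])
E
```

```text
scene depth valid 0.9958715986394557
  return _methods._mean(a, axis=axis, dtype=dtype,
  ret = um.true_divide(
Traceback (most recent call last):
IndexError: index -1 is out of bounds for axis 0 with size 0
```

```bash
python3 -W ignore - <<'E'
from h import *
outs=[]
R=lambda s:cv2.minAreaRect((s[:,:2]*1000).astype(np.float32)) if len(s)>3 else 0
for n,cap,nest in(("scene",(149,282),(247,249)),("side",(316,367),(278,264))):
    c=dict(np.load(n+"0.npz"));T=c["cam_to_world"];P=cloud(c,T)
    f=c["frame"].astype(int);mx=f.max(2)
    print(n,"cap px",f[cap[1],cap[0]])
    def blob(m,ctr,r,name,lo,hi):
        w=np.zeros(m.shape,bool);w[ctr[1]-r:ctr[1]+r,ctr[0]-r:ctr[0]+r]=1
        q=P[m&w&(c["depth"]>0)]
        s=q[(q[:,2]>lo)&(q[:,2]<hi)]
        print(name,len(q),len(s),"mean",s.mean(0).round(4),R(s))
        return q
    dk=(f[:,:,0]-f[:,:,2]<20)&(mx<130)
    blob(dk,cap,18,"capflange",.009,.019);blob(dk,cap,18,"capboss",.026,.036);blob(dk,cap,18,"capall",.003,.04)
    blob((f.min(2)>170),nest,14,"inlay",.028,.04)
    blob((f[:,:,2]>f[:,:,0]+10)&(mx<140),nest,25,"blue top",.037,.047)
    blob((f.min(2)>110),nest,50,"plate",.007,.018)
    a=c["frame"]
    k=lambda ctr,r:cv2.resize(a[ctr[1]-r:ctr[1]+r,ctr[0]-r:ctr[0]+r],(380,380),interpolation=cv2.INTER_CUBIC)
    outs.append(np.hstack([k(cap,30),k((nest[0]+12,nest[1]-20),55)]))
cv2.imwrite("pics/crop.png",cv2.resize(np.vstack(outs),(590,590))[:,:,::-1])
E
```

```text
scene cap px [99 86 73]
capflange 2 1 mean [ 0.5177 -0.3355  0.0128] 0
capboss 2 1 mean [ 0.4931 -0.3378  0.0295] 0
capall 2 2 mean [ 0.5054 -0.3367  0.0212] 0
inlay 276 111 mean [ 0.4811 -0.0459  0.0342] ((480.6262512207031, -46.205448150634766), (41.8273811340332, 41.50293731689453), 70.81884765625)
blue top 72 66 mean [ 0.481  -0.0473  0.0412] ((484.2094421386719, -48.87079620361328), (57.05778884887695, 65.2914047241211), 70.64457702636719)
plate 1286 875 mean [ 0.5113 -0.0156  0.0123] ((496.0375671386719, -14.704673767089844), (189.99057006835938, 106.667236328125), 70.70110321044922)
side cap px [72 77 72]
capflange 474 242 mean [ 0.4946 -0.3533  0.0142] ((498.5623474121094, -344.26513671875), (46.590694427490234, 44.654685974121094), 22.775972366333008)
capboss 474 150 mean [ 0.4978 -0.3439  0.03  ] ((498.43505859375, -342.88037109375), (26.596813201904297, 27.618030548095703), 21.749746322631836)
capall 474 472 mean [ 0.4954 -0.3505  0.0194] ((498.5623474121094, -344.26513671875), (46.590694427490234, 44.654685974121094), 22.775972366333008)
inlay 320 190 mean [ 0.4848 -0.0462  0.0341] ((489.09381103515625, -47.67229461669922), (41.68356704711914, 56.66474533081055), 73.6351547241211)
blue top 379 175 mean [ 0.4849 -0.0503  0.0416] ((484.78363037109375, -50.606163024902344), (68.26136016845703, 61.33158874511719), 70.8262939453125)
plate 1800 1155 mean [ 0.495  -0.0277  0.0126] ((496.6037292480469, -15.04949951171875), (197.5438995361328, 100.29742431640625), 70.63236236572266)
```

View pics/crop.png

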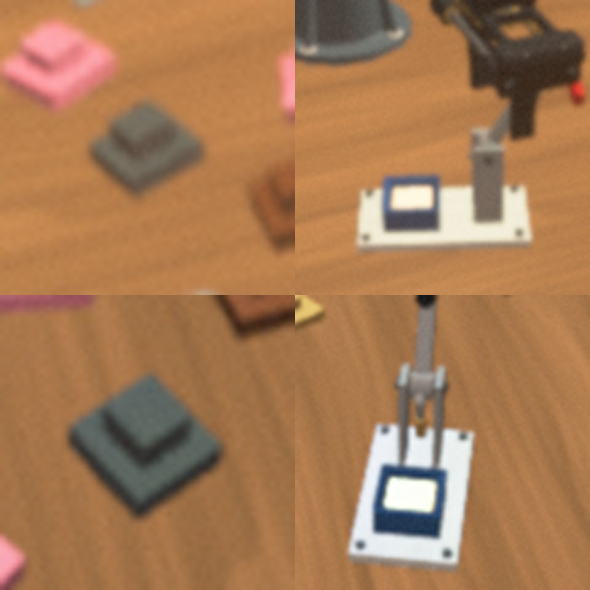

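The close crop confirms the dark grey-green cap, boss up, at about (0.498, -0.343), turned about 22°. The nest is at about (0.4845, -0.0485), and jig +x points along -109.3° in the world. Next I move above the cap and look from close by.

Call:
{"api": "play_rows", "payload": {
  "commands": [
    [[0,-0.03,0.01],[0,0,0.04]],
    [[-0.01,-0.08,0.01],[0,0,0.1]],
    [[-0.03,-0.13,0.01],[0,0,0.16]],
    [[-0.05,-0.18,0.01],[0,0,0.22]],
    [[-0.08,-0.23,0],[0,0,0.28]],
    [[-0.1,-0.28,0],[0,0,0.34]],
    [[-0.12,-0.32,-0.02],[0,0,0.39]],
    [[-0.126,-0.343,-0.04],[0,0,0.39]],
    [[-0.126,-0.343,-0.04],[0,0,0.39]],
    [[-0.126,-0.343,-0.04],[0,0,0.39]]
  ],
  "gripper": 0.06
}}

```text
time_s: 1.35
position: [0.4996, -0.3417, 0.1848]
tcp_rot: [[0.925, -0.0, -0.381], [0.381, 0.001, 0.925], [0.0, -1.0, 0.001]]
force: [0.9, 0.5, -0.3]
opening: 0.691
```

```bash
cat >> h.py <<'E'
def look(name,tag):
    from rig import capture,read_state
    s=read_state();c=capture(name);c=dict(c)
    if name=="wrist":
        W=np.eye(4);W[:3,:3]=s["tcp_rot"];W[:3,3]=s["position"];c["cam_to_world"]=W@c["hand_eye"]
    np.savez(tag+".npz",**c);cv2.imwrite(f"pics/{tag}.png",c["frame"][:,:,::-1])
    print("t",s["time_s"],"pos",s["position"].round(4),"yaw",np.degrees(np.arctan2(s["tcp_rot"][1,0],s["tcp_rot"][0,0])).round(2),"op",round(s["opening"],3),"F",np.round(s["force"],1),"j",np.round(s["joint_positions"],0))
    return c
R=lambda s:[np.round(v,1) for v in cv2.minAreaRect((s[:,:2]*1000).astype(np.float32))] if len(s)>3 else 0
E
python3 - <<'E'
from h import *
c=look("wrist","w1");T=c["cam_to_world"];print(c["hand_eye"].round(3).tolist());P=cloud(c,T);f=c["frame"].astype(int)
dk=(f[:,:,0]-f[:,:,2]<20)&(f.max(2)<140)&(c["depth"]>0)&(np.hypot(P[:,:,0]-.4985,P[:,:,1]+.343)<.04)
for lo,hi in((.009,.02),(.025,.036)):
    s=P[dk&(P[:,:,2]>lo)&(P[:,:,2]<hi)];print(len(s),s.mean(0),R(s),R(s[(np.abs(s[:,2]-np.median(s[:,2]))<.002)]),np.median(s[:,2]))
E
```

```text
t 1.35 pos [ 0.4996 -0.3417  0.1848] yaw 22.38 op 0.691 F [ 0.9  0.5 -0.3] j [-45.  31.  87.   0.  61. -67.]
[[1.0, -0.001, -0.001, 0.001], [0.0, -0.263, 0.965, -0.159], [-0.001, -0.965, -0.263, 0.071], [0.0, 0.0, 0.0, 1.0]]
1084 [ 0.49595362 -0.33900079  0.01330044] [array([ 497.3, -341.6]), array([44.2, 45.5]), np.float64(24.5)] [array([ 497.3, -341.6]), array([44.2, 45.5]), np.float64(24.5)] 0.013283297668796185
661 [ 0.49760741 -0.3412341   0.02917366] [array([ 497.5, -341.6]), array([26.1, 26.1]), np.float64(23.6)] [array([ 497.6, -341.6]), array([26. , 26.1]), np.float64(23.6)] 0.029212355925345823
```

View pics/w1.png

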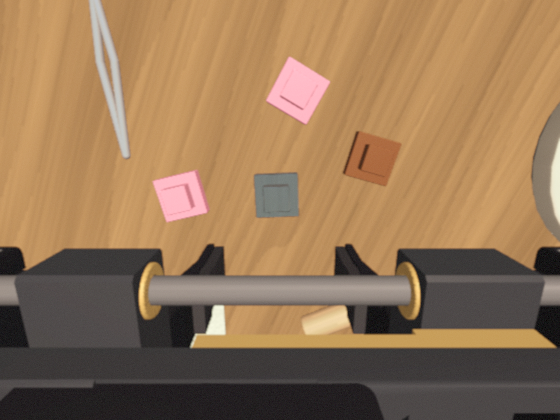

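The wrist view shows the dark cap at (276,195), nearly square to the jaws and clear of its neighbours. It measures 26.1 mm across the boss, with tops at 13 and 29 mm, so the sizes match. Now I descend and grip the boss.

Call:
{"api": "play_rows", "payload": {
  "commands": [
    [[-0.002,0,-0.03],[0,0,0.02]],
    [[-0.002,0,-0.07],[0,0,0.02]],
    [[-0.002,0,-0.11],[0,0,0.02]],
    [[-0.002,0,-0.13],[0,0,0.02]],
    [[-0.002,0,-0.138],[0,0,0.02]],
    [[-0.002,0,-0.142],[0,0,0.02]],
    [[-0.002,0,-0.142],[0,0,0.02]],
    [[-0.002,0,-0.142],[0,0,0.02]]
  ]
}}

```text
time_s: 2.4
position: [0.4975, -0.3434, 0.0441]
tcp_rot: [[0.917, 0.001, -0.399], [0.399, -0.001, 0.917], [0.001, -1.0, -0.002]]
force: [-0.7, -0.1, -0.4]
opening: 0.686
```

Call:
{"api": "play_rows", "payload": {
  "commands": [
    [[0,0,0],[0,0,0]],
    [[0,0,0],[0,0,0]],
    [[0,0,0],[0,0,0]],
    [[0,0,0],[0,0,0]],
    [[0,0,0],[0,0,0]],
    [[0,0,0],[0,0,0]],
    [[0,0,0.004],[0,0,0]],
    [[0,0,0.015],[0,0,0]],
    [[0,0,0.02],[0,0,0]],
    [[0,0,0.02],[0,0,0]]
  ],
  "gripper": 0.0
}}

```text
time_s: 3.65
position: [0.4974, -0.3433, 0.064]
tcp_rot: [[0.917, 0.001, -0.399], [0.399, -0.001, 0.917], [0.001, -1.0, -0.002]]
force: [-0.0, 0.3, 0.4]
opening: 0.007
```

Run:
```python
from h import *
c=look("side","s1");T=c["cam_to_world"];P=cloud(c,T);f=c["frame"].astype(int)
dk=(f[:,:,0]-f[:,:,2]<25)&(c["depth"]>0)&(np.hypot(P[:,:,0]-.4976,P[:,:,1]+.3416)<.036)
for lo,hi in((.026,.04),):
    s=P[dk&(P[:,:,2]>lo)&(P[:,:,2]<hi)];print(len(s),s.mean(0),R(s))
a=c["frame"][320:400,260:370];cv2.imwrite("pics/s1c.png",cv2.resize(a,None,fx=5,fy=5)[:,:,::-1])
```

```text
t 3.65 pos [ 0.4974 -0.3433  0.064 ] yaw 23.49 op 0.007 F [-0.   0.3  0.4] j [-45.  41.  92.   0.  47. -69.]
147 [ 0.49775216 -0.34431979  0.03052586] [array([ 497.6, -342.8]), array([25. , 27.4]), np.float64(23.2)]
```

View pics/s1c.png

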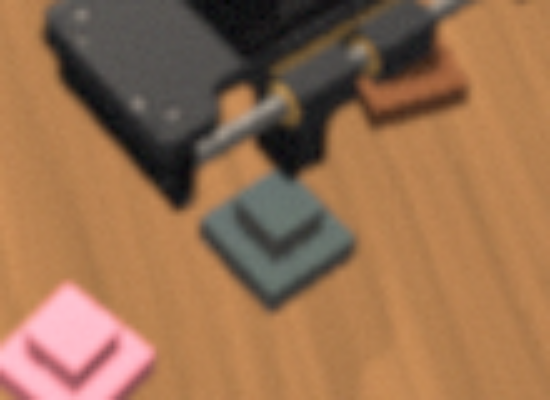

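Run:
```python
from h import *
for t in("s1","scene"):
    c=look("scene","sc1") if t=="scene" else dict(np.load("s1.npz"));T=c["cam_to_world"];P=cloud(c,T);f=c["frame"].astype(int)
    m=(f.max(2)<60)&(c["depth"]>0)&(np.hypot(P[:,:,0]-.4976,P[:,:,1]+.3434)<.05)&(P[:,:,2]>.025)
    q=P[m];o=np.argsort(q[:,2])[:12];print(t,len(q));print(q[o].round(4).tolist())
    for lo in(.04,.045,.05,.06,.07,.08): 
        s=q[(q[:,2]>lo)&(q[:,2]<lo+.01)]; print(lo,len(s),s.min(0).round(3) if len(s) else 0,s.max(0).round(3) if len(s) else 0)
c=dict(np.load("w1.npz"));P=cloud(c,c["hand_eye"])
for r,cc in((250,212),(260,212),(270,345),(250,345),(300,205),(255,216)):print(r,cc,P[r,cc].round(4))
```

```text
s1 1642
[[0.5025, -0.3295, 0.0314], [0.5093, -0.3481, 0.0628], [0.4968, -0.3558, 0.0635], [0.4888, -0.3408, 0.065], [0.4899, -0.344, 0.0656], [0.4912, -0.3467, 0.0656], [0.4923, -0.3497, 0.0661], [0.5038, -0.3523, 0.0664], [0.4934, -0.3528, 0.0667], [0.4928, -0.3479, 0.0668], [0.5017, -0.3522, 0.0669], [0.4946, -0.3558, 0.0671]]
0.04 0 0 0
0.045 0 0 0
0.05 0 0 0
0.06 21 [ 0.489 -0.356  0.063] [ 0.509 -0.341  0.07 ]
0.07 40 [ 0.488 -0.359  0.07 ] [ 0.51  -0.341  0.08 ]
0.08 27 [ 0.489 -0.357  0.081] [ 0.509 -0.344  0.089]
t 3.7 pos [ 0.4971 -0.3431  0.0635] yaw 23.49 op 0.004 F [ 0.1 -0.3 -0.5] j [-45.  41.  92.  -0.  47. -69.]
scene 102
[[0.5019, -0.3682, 0.1807], [0.475, -0.373, 0.1832], [0.5064, -0.3241, 0.1844], [0.5117, -0.3415, 0.1862], [0.5038, -0.3231, 0.1887], [0.4731, -0.3766, 0.1891], [0.5148, -0.346, 0.1893], [0.5205, -0.3561, 0.1895], [0.5057, -0.3254, 0.1904], [0.5104, -0.333, 0.1923], [0.5054, -0.325, 0.1932], [0.5228, -0.3555, 0.1938]]
0.04 0 0 0
0.045 0 0 0
0.05 0 0 0
0.06 0 0 0
0.07 0 0 0
0.08 0 0 0
250 212 [-0.0334 -0.0052  0.0097]
260 212 [-0.0315 -0.0149  0.0084]
270 345 [ 0.0317 -0.0223  0.0065]
250 345 [ 0.0355 -0.0028  0.0087]
300 205 [-0.0178 -0.0858  0.0282]
255 216 [-0.0306 -0.0094  0.0087]
```

The grip missed. The depth data shows the closed fingertips at z≈0.063 with the TCP at 0.064. So the tips sit at the TCP, not 25 mm ahead of it as stated, and they closed above the boss. The cap has not moved. I'll reopen and go 25 mm lower, with a check on the way.

Call:
{"api": "play_rows", "payload": {
  "commands": [
    [[0,0.001,0],[0,0,0]],
    [[0,0.001,0],[0,0,0]],
    [[0,0.001,0],[0,0,0]],
    [[0,0.001,0],[0,0,0]],
    [[0,0.001,-0.02],[0,0,0]],
    [[0,0.001,-0.035],[0,0,0]],
    [[0,0.001,-0.04],[0,0,0]],
    [[0,0.001,-0.043],[0,0,0]],
    [[0,0.001,-0.043],[0,0,0]]
  ],
  "gripper": 0.06
}}

```text
time_s: 4.88
position: [0.4971, -0.3421, 0.0201]
tcp_rot: [[0.917, 0.0, -0.399], [0.399, -0.0, 0.917], [0.0, -1.0, -0.0]]
force: [0.5, 0.3, 0.3]
opening: 0.688
```

Run:
```python
from h import *
c=look("side","s2");T=c["cam_to_world"];P=cloud(c,T);f=c["frame"].astype(int)
m=(f.max(2)<60)&(c["depth"]>0)&(np.hypot(P[:,:,0]-.4976,P[:,:,1]+.3434)<.06)&(P[:,:,2]>.005)
q=P[m];o=np.argsort(q[:,2])[:16];print(q[o].round(4).tolist())
a=c["frame"][310:400,250:370];cv2.imwrite("pics/s2c.png",cv2.resize(a,None,fx=5,fy=5)[:,:,::-1])
```

```text
t 4.875 pos [ 0.4971 -0.3421  0.0201] yaw 23.49 op 0.688 F [0.5 0.3 0.3] j [-45.  45.  93.  -0.  42. -69.]
[[0.5195, -0.3562, 0.0068], [0.4874, -0.3724, 0.0091], [0.5015, -0.3664, 0.0097], [0.4941, -0.3702, 0.0106], [0.486, -0.3459, 0.0187], [0.475, -0.3631, 0.0192], [0.5261, -0.325, 0.0194], [0.5048, -0.353, 0.0197], [0.5331, -0.3368, 0.0198], [0.4671, -0.362, 0.0199], [0.4903, -0.3526, 0.02], [0.4975, -0.3565, 0.02], [0.531, -0.3367, 0.0202], [0.4675, -0.3601, 0.0204], [0.4875, -0.3477, 0.0206], [0.5071, -0.3519, 0.0209]]
```

View pics/s2c.png

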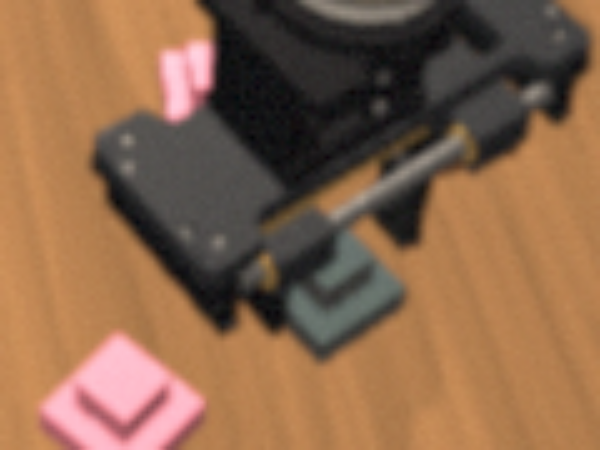

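The jaws now straddle the cap with the tips at z≈0.02. I go 3 mm lower, close and lift.

Call:
{"api": "play_rows", "payload": {
  "commands": [
    [[0,0,-0.003],[0,0,0]],
    [[0,0,-0.003],[0,0,0]],
    [[0,0,-0.003],[0,0,0]]
  ]
}}

```text
time_s: 5.3
position: [0.497, -0.342, 0.0172]
tcp_rot: [[0.917, 0.0, -0.399], [0.399, -0.0, 0.917], [0.0, -1.0, -0.0]]
force: [-1.2, 0.7, -0.8]
opening: 0.69
```

Call:
{"api": "play_rows", "payload": {
  "commands": [
    [[0,0,0],[0,0,0]],
    [[0,0,0],[0,0,0]],
    [[0,0,0],[0,0,0]],
    [[0,0,0],[0,0,0]],
    [[0,0,0],[0,0,0]],
    [[0,0,0],[0,0,0]],
    [[0,0,0.01],[0,0,0]],
    [[0,0,0.03],[0,0,0]],
    [[0,0,0.06],[0,0,0]],
    [[0,0,0.06],[0,0,0]]
  ],
  "gripper": 0.0
}}

```text
time_s: 6.55
position: [0.4984, -0.3432, 0.0792]
tcp_rot: [[0.917, 0.004, -0.399], [0.399, -0.004, 0.917], [0.002, -1.0, -0.005]]
force: [0.8, -1.4, -4.0]
opening: 0.295
```

The cap is held: the opening is 25.7 mm and the weight shows. Next is a look pose 60 mm beyond the nest, square to the jig.

Call:
{"api": "play_rows", "payload": {
  "commands": [
    [[0,0.02,0.03],[0,0,-0.05]],
    [[0,0.06,0.05],[0,0,-0.15]],
    [[-0.01,0.1,0.051],[0,0,-0.27]],
    [[-0.01,0.14,0.051],[0,0,-0.39]],
    [[-0.02,0.18,0.051],[0,0,-0.51]],
    [[-0.03,0.21,0.051],[0,0,-0.63]],
    [[-0.034,0.23,0.051],[0,0,-0.72]],
    [[-0.034,0.238,0.051],[0,0,-0.747]],
    [[-0.034,0.238,0.051],[0,0,-0.747]],
    [[-0.034,0.238,0.051],[0,0,-0.747]]
  ]
}}

```text
time_s: 7.8
position: [0.463, -0.1042, 0.1276]
tcp_rot: [[0.944, -0.0, 0.33], [-0.33, 0.0, 0.944], [-0.0, -1.0, -0.0]]
force: [0.5, -0.0, -2.7]
opening: 0.295
```

Run:
```python
from h import *
c=look("wrist","w2");T=c["cam_to_world"];P=cloud(c,T);f=c["frame"].astype(int)
ok=(c["depth"]>0)&(np.hypot(P[:,:,0]-.4845,P[:,:,1]+.0485)<.06)
bl=(f[:,:,2]>f[:,:,0]+12)
for n,m in(("inlay",ok&(f.min(2)>150)&(P[:,:,2]>.029)&(P[:,:,2]<.039)),("blue top",ok&bl&(P[:,:,2]>.038)&(P[:,:,2]<.046)),("blue all",ok&bl&(P[:,:,2]>.03))):
    s=P[m];print(n,len(s),s.mean(0).round(4),R(s),np.median(s[:,2]).round(4))
```

```text
t 7.8 pos [ 0.463  -0.1042  0.1276] yaw -19.29 op 0.295 F [ 0.5 -0.  -2.7] j [-26.  28. 109.  -0.  43.  -7.]
inlay 3270 [ 0.4838 -0.0473  0.0333] [array([485.5, -43.8]), array([52.1, 63. ]), np.float64(70.6)] 0.0332
blue top 3392 [ 0.4841 -0.0464  0.0418] [array([483.7, -48. ]), array([63.8, 63.8]), np.float64(70.7)] 0.042
blue all 3486 [ 0.484  -0.0468  0.0417] [array([479.5, -59.9]), array([88.8, 63.8]), np.float64(70.7)] 0.042
```

View pics/w2.png

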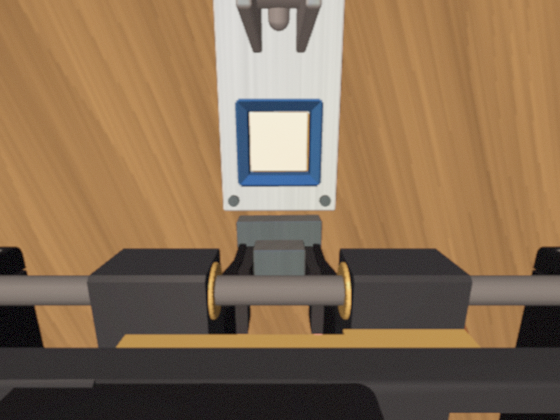

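The wrist view shows the nest at (279,142), square to the view, with a 63.8 mm outer rim centred on (0.4837, -0.0480). The held cap is at (279,235). I check its offset in the hand.

Run:
```python
from h import *
c=dict(np.load("w2.npz"));P=cloud(c,c["hand_eye"])
for r in(214,216,218,220,224,230,236,240,246,252,260,266): print(r,P[r,280].round(4))
for r in(222,228,234):
    row=P[r,225:335];f=c["frame"][r,225:335]
    m=(row[:,1]<.03); print(r,225+np.where(m)[0].min(),225+np.where(m)[0].max(),row[m][0].round(4),row[m][-1].round(4))
m=(P[:,:,1]<.03)&(P[:,:,1]>-.03);m[:216]=0;m[262:]=0;m[:,:236]=0;m[:,324:]=0
s=P[m];
for lo,hi in((-.001,.006),(-.02,-.008)):
    q=s[(s[:,1]>lo)&(s[:,1]<hi)];print(lo,len(q),np.percentile(q,[1,50,99],axis=0).round(4).tolist())
```

```text
214 [ 0.0021  0.1278 -0.0067]
216 [0.0019 0.0138 0.0235]
218 [0.0019 0.01   0.0234]
220 [0.0019 0.0054 0.0236]
224 [0.0019 0.004  0.0218]
230 [0.0019 0.0036 0.0186]
236 [0.0019 0.0044 0.0149]
240 [0.0019 0.0009 0.0139]
246 [ 0.0015 -0.159   0.072 ]
252 [ 0.0018 -0.0129  0.0127]
260 [ 0.0018 -0.0124  0.0082]
266 [ 0.0018 -0.012   0.0048]
222 237 322 [-0.021   0.0041  0.0229] [0.0242 0.0039 0.0229]
228 228 321 [ 0.0015 -0.159   0.072 ] [0.0238 0.0044 0.0194]
234 237 321 [-0.0212  0.0037  0.0163] [0.0239 0.0036 0.0163]
-0.001 2055 [[-0.021, -0.0006, 0.0096], [0.0019, 0.0037, 0.0175], [0.0238, 0.0055, 0.0238]]
-0.02 1077 [[-0.0192, -0.0194, 0.0075], [0.0018, -0.0121, 0.011], [0.0223, -0.0082, 0.0139]]
```

Call:
{"api": "play_rows", "payload": {
  "commands": [
    [[0.007,0.02,0],[0,0,0]],
    [[0.014,0.04,0],[0,0,0]],
    [[0.0192,0.0562,0],[0,0,0]],
    [[0.0192,0.0562,-0.02],[0,0,0]],
    [[0.0192,0.0562,-0.04],[0,0,0]],
    [[0.0192,0.0562,-0.055],[0,0,0]],
    [[0.0192,0.0562,-0.06],[0,0,0]],
    [[0.0192,0.0562,-0.06],[0,0,0]],
    [[0.0192,0.0562,-0.06],[0,0,0]]
  ]
}}

```text
time_s: 8.98
position: [0.4827, -0.048, 0.0686]
tcp_rot: [[0.944, 0.001, 0.331], [-0.331, -0.0, 0.944], [0.001, -1.0, 0.0]]
force: [0.4, -0.3, -2.7]
opening: 0.293
```

Run:
```python
from h import *
c=look("wrist","w3");P=cloud(c,c["hand_eye"]);W=c["cam_to_world"];Q=cloud(c,W);f=c["frame"].astype(int)
bl=(f[:,:,2]>f[:,:,0]+12)&(c["depth"]>0)&(Q[:,:,2]>.038)&(Q[:,:,2]<.046);s=P[bl];print(len(s),np.percentile(s,[.5,50,99.5],axis=0).round(4).tolist())
fl=(np.abs(P[:,:,1]-.004)<.004);fl[:205]=0;fl[262:]=0;fl[:,:230]=0;fl[:,330:]=0;s=P[fl];print(len(s),np.percentile(s,[1,50,99],axis=0).round(4).tolist())
a=c["frame"][120:270,180:380];cv2.imwrite("pics/w3c.png",cv2.resize(a,None,fx=3,fy=3)[:,:,::-1])
```

```text
t 8.975 pos [ 0.4827 -0.048   0.0686] yaw -19.31 op 0.293 F [ 0.4 -0.3 -2.7] j [-19.  35. 109.   0.  36.   0.]
2279 [[-0.0308, 0.0234, -0.0091], [-0.001, 0.026, 0.025], [0.0326, 0.0304, 0.0318]]
2092 [[-0.021, 0.0003, 0.0097], [0.0013, 0.0038, 0.0179], [0.0238, 0.0076, 0.0239]]
```

View pics/w3c.png

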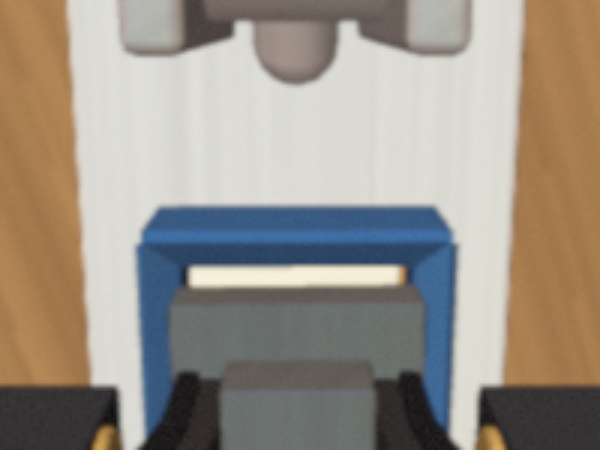

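Call:
{"api": "play_rows", "payload": {
  "commands": [
    [[-0.0007,-0.0005,0],[0,0,0]],
    [[-0.0007,-0.0005,-0.005],[0,0,0]],
    [[-0.0007,-0.0005,-0.009],[0,0,0]],
    [[-0.0007,-0.0005,-0.012],[0,0,0]],
    [[-0.0007,-0.0005,-0.014],[0,0,0]],
    [[-0.0007,-0.0005,-0.0155],[0,0,0]],
    [[-0.0007,-0.0005,-0.0155],[0,0,0]]
  ]
}}

```text
time_s: 9.9
position: [0.4815, -0.0483, 0.0524]
tcp_rot: [[0.944, -0.0, 0.331], [-0.331, 0.0, 0.944], [-0.0, -1.0, 0.0]]
force: [-0.0, -0.1, -4.7]
opening: 0.299
```

Call:
{"api": "play_rows", "payload": {
  "commands": [
    [[0,0,-0.001],[0,0,0]],
    [[0,0,-0.001],[0,0,0]],
    [[0,0,-0.001],[0,0,0]]
  ]
}}

```text
time_s: 10.28
position: [0.4815, -0.0483, 0.0516]
tcp_rot: [[0.944, 0.0, 0.331], [-0.331, -0.0, 0.944], [0.0, -1.0, -0.0]]
force: [0.8, -0.5, -4.4]
opening: 0.3
```

Call:
{"api": "play_rows", "payload": {
  "commands": [
    [[0,0,-0.001],[0,0,0]],
    [[0,0,-0.002],[0,0,0]],
    [[0,0,-0.002],[0,0,0]]
  ]
}}

```text
time_s: 10.65
position: [0.4816, -0.0483, 0.051]
tcp_rot: [[0.944, 0.001, 0.331], [-0.331, -0.0, 0.944], [0.001, -1.0, -0.0]]
force: [-1.7, -0.5, 11.0]
opening: 0.296
```

Contact shows at +11 N at the expected height. I release, rise, and step back to look.

Call:
{"api": "play_rows", "payload": {
  "commands": [
    [[0,0,0.001],[0,0,0]],
    [[0,0,0.001],[0,0,0]],
    [[0,0,0.001],[0,0,0]],
    [[0,0,0.001],[0,0,0]],
    [[0,0,0.02],[0,0,0]],
    [[0,0,0.05],[0,0,0]],
    [[-0.01,-0.03,0.08],[0,0,0]],
    [[-0.02,-0.057,0.08],[0,0,0]],
    [[-0.02,-0.057,0.08],[0,0,0]],
    [[-0.02,-0.057,0.08],[0,0,0]]
  ],
  "gripper": 0.06
}}

```text
time_s: 11.9
position: [0.4608, -0.1046, 0.1291]
tcp_rot: [[0.944, -0.002, 0.331], [-0.331, 0.001, 0.944], [-0.002, -1.0, 0.001]]
force: [0.4, 0.8, -0.6]
opening: 0.69
```

Run:
```python
from h import *
c=look("wrist","w4");T=c["cam_to_world"];P=cloud(c,T);f=c["frame"].astype(int)
ok=(c["depth"]>0)&(np.hypot(P[:,:,0]-.4837,P[:,:,1]+.0480)<.06)
bl=(f[:,:,2]>f[:,:,0]+14)
near=np.hypot(P[:,:,0]-.4837,P[:,:,1]+.0480)<.034
for n,m in(("rim",ok&bl&(P[:,:,2]>.038)&(P[:,:,2]<.0455)),("flange",near&~bl&(P[:,:,2]>.0455)&(P[:,:,2]<.051)),("boss",near&(P[:,:,2]>.060)&(P[:,:,2]<.067))):
    s=P[m];print(n,len(s),R(s),np.median(s[:,2]).round(4))
    if n!="rim":
        A=np.c_[s[:,:2],np.ones(len(s))];print("tilt",np.linalg.lstsq(A,s[:,2],rcond=None)[0][:2].round(3))
c=look("side","s3");T=c["cam_to_world"];P=cloud(c,T);f=c["frame"].astype(int)
m=(f[:,:,0]>120)&(f[:,:,1]<70)&(f[:,:,2]<70)&(c["depth"]>0)&(P[:,:,2]>.1);s=P[m];s=s[np.hypot(s[:,0]-.58,s[:,1]-.1)<.08];print("red",len(s),s.mean(0).round(4),s.min(0).round(4),s.max(0).round(4))
j=np.array([-.331,-.944]);y=np.array([.944,-.331])
d=s[:,:2]-[.4837,-.048];print("jig x",np.percentile(d@j,[2,50,98]),"y",np.percentile(d@y,[2,50,98]),"z",np.percentile(s[:,2],[2,50,98]))
a=c["frame"][140:300,220:400];cv2.imwrite("pics/s3c.png",cv2.resize(a,None,fx=3,fy=3)[:,:,::-1])
```

```text
t 11.9 pos [ 0.4608 -0.1046  0.1291] yaw -19.34 op 0.69 F [ 0.4  0.8 -0.6] j [-26.  28. 109.   0.  44.  -7.]
rim 3267 [array([483.8, -48.1]), array([63.5, 63.7]), np.float64(70.9)] 0.0421
flange 2406 [array([483.3, -48. ]), array([45.4, 45.5]), np.float64(71.2)] 0.0473
tilt [ 0.001 -0.001]
boss 1444 [array([483.1, -48.2]), array([25.9, 25.5]), np.float64(71.1)] 0.0633
tilt [ 0.002 -0.005]
t 11.95 pos [ 0.461  -0.1044  0.129 ] yaw -19.29 op 0.687 F [-0.3 -0.   0.7] j [-26.  28. 109.   0.  44.  -7.]
red 86 [0.5825 0.0921 0.2083] [0.5568 0.082  0.2017] [0.609  0.1027 0.2138]
jig x [-0.16935607 -0.16499705 -0.16088522] y [0.01999104 0.0469948  0.07372046] z [0.20269723 0.20873804 0.21337757]
```

View pics/s3c.png

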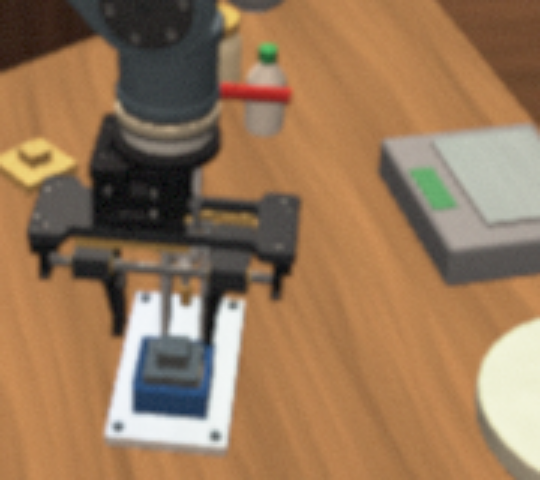

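The cap is seated: flange top 47.3 mm, centre within 0.6 mm of the nest, tilt under 0.006 rad, and let go. The red handle at scene-crop (255,92) measures about (-167, 46, 207) in the jig frame, as predicted for the open clamp. I go above it with the jaws turned 90°.

Call:
{"api": "play_rows", "payload": {
  "commands": [
    [[0,-0.01,0.05],[0,0,0.1]],
    [[0,-0.01,0.1],[0,0,0.27]],
    [[0.02,0.02,0.15],[0,0,0.44]],
    [[0.04,0.06,0.165],[0,0,0.61]],
    [[0.06,0.1,0.165],[0,0,0.78]],
    [[0.08,0.14,0.165],[0,0,0.95]],
    [[0.1,0.17,0.165],[0,0,1.12]],
    [[0.115,0.19,0.165],[0,0,1.29]],
    [[0.122,0.202,0.165],[0,0,1.46]],
    [[0.122,0.202,0.165],[0,0,1.571]]
  ]
}}

```text
time_s: 13.25
position: [0.5833, 0.099, 0.2935]
tcp_rot: [[0.324, -0.002, -0.946], [0.946, 0.0, 0.324], [-0.0, -1.0, 0.002]]
force: [0.5, -1.1, -0.3]
opening: 0.689
```

Call:
{"api": "play_rows", "payload": {
  "commands": [
    [[0,0,-0.015],[0,0,0]],
    [[0,0,-0.015],[0,0,0]]
  ]
}}

```text
time_s: 13.5
position: [0.5818, 0.0972, 0.2772]
tcp_rot: [[0.331, -0.005, -0.943], [0.943, 0.0, 0.331], [-0.002, -1.0, 0.005]]
force: [0.7, -0.6, -0.7]
opening: 0.692
```

Run:
```python
from h import *
c=look("wrist","w5");T=c["cam_to_world"];P=cloud(c,T);H=cloud(c,c["hand_eye"]);f=c["frame"].astype(int)
m=(f[:,:,0]>110)&(f[:,:,1]<70)&(f[:,:,2]<70)&(c["depth"]>0)&(P[:,:,2]>.15)
v,u=np.where(m);s=P[m];print(len(s),"px",u.min(),u.max(),v.min(),v.max())
print("tool",np.percentile(H[m],[1,50,99],axis=0).round(4).tolist())
j=np.array([-.331,-.944]);y=np.array([.944,-.331]);d=s[:,:2]-[.4837,-.048]
print("jig x",np.percentile(d@j,[1,50,99]),"y",np.percentile(d@y,[1,50,99]),"z",np.percentile(s[:,2],[2,50,98]))
```

```text
t 13.5 pos [0.5818 0.0972 0.2772] yaw 70.64 op 0.692 F [ 0.7 -0.6 -0.7] j [ -1.  24.  84.   0.  72. -72.]
708 px 271 287 178 267
tool [[-0.0054, 0.0636, -0.0316], [-0.0024, 0.0655, 0.0019], [0.0059, 0.0692, 0.0348]]
jig x [-0.17531519 -0.16703348 -0.16395157] y [0.00940907 0.04225592 0.0758738 ] z [0.20826314 0.21161806 0.21340786]
```

The bar is centred in the jaws, with its axis at z≈0.2065. I descend 80 mm and close.

Call:
{"api": "play_rows", "payload": {
  "commands": [
    [[0,0,-0.03],[0,0,0]],
    [[0,0,-0.055],[0,0,0]],
    [[0,0,-0.072],[0,0,0]],
    [[0,0,-0.08],[0,0,0]],
    [[0,0,-0.08],[0,0,0]]
  ]
}}

```text
time_s: 14.18
position: [0.5834, 0.0966, 0.1993]
tcp_rot: [[0.331, -0.001, -0.944], [0.944, 0.0, 0.331], [-0.0, -1.0, 0.001]]
force: [-0.4, -1.1, -0.1]
opening: 0.69
```

Call:
{"api": "play_rows", "payload": {
  "commands": [
    [[0,0,0],[0,0,0]],
    [[0,0,0],[0,0,0]],
    [[0,0,0],[0,0,0]],
    [[0,0,0],[0,0,0]],
    [[0,0,0],[0,0,0]],
    [[0,0,0],[0,0,0]]
  ],
  "gripper": 0.0
}}

```text
time_s: 14.92
position: [0.5836, 0.097, 0.1996]
tcp_rot: [[0.331, 0.0, -0.944], [0.944, 0.001, 0.331], [0.001, -1.0, -0.0]]
force: [0.7, 1.1, 1.1]
opening: 0.148
```

Run:
```python
import numpy as np
f=lambda j:np.array([-85+135*np.cos(2.1-j)-20*np.sin(2.1-j),0,100+135*np.sin(2.1-j)+20*np.cos(2.1-j)])/1e3
X=np.array([-.331,-.944,0])
for a in np.arange(0,2.11,.1):
    d=f(a)-f(0);print(round(a,2),(d[0]*X+[0,0,d[2]]).round(4).tolist())
```

```text
0.0 [0.0, 0.0, 0.0]
0.1 [-0.0037, -0.0104, 0.008]
0.2 [-0.0076, -0.0216, 0.0148]
0.3 [-0.0117, -0.0333, 0.0205]
0.4 [-0.016, -0.0455, 0.0249]
0.5 [-0.0204, -0.058, 0.0279]
0.6 [-0.0248, -0.0708, 0.0296]
0.7 [-0.0293, -0.0837, 0.03]
0.8 [-0.0338, -0.0965, 0.029]
0.9 [-0.0383, -0.1092, 0.0266]
1.0 [-0.0426, -0.1216, 0.0229]
1.1 [-0.0468, -0.1336, 0.018]
1.2 [-0.0509, -0.1451, 0.0117]
1.3 [-0.0547, -0.1559, 0.0043]
1.4 [-0.0582, -0.1659, -0.0042]
1.5 [-0.0614, -0.1752, -0.0137]
1.6 [-0.0643, -0.1834, -0.0242]
1.7 [-0.0669, -0.1907, -0.0354]
1.8 [-0.069, -0.1968, -0.0474]
1.9 [-0.0708, -0.2018, -0.06]
2.0 [-0.0721, -0.2056, -0.0731]
2.1 [-0.073, -0.2081, -0.0864]
```

The bar is gripped at 12.9 mm. I swing along the arc, first to j=1.0.

Call:
{"api": "play_rows", "payload": {
  "commands": [
    [[-0.0037,-0.0104,0.008],[0,0,0]],
    [[-0.0076,-0.0216,0.0148],[0,0,0]],
    [[-0.0117,-0.0333,0.0205],[0,0,0]],
    [[-0.016,-0.0455,0.0249],[0,0,0]],
    [[-0.0204,-0.058,0.0279],[0,0,0]],
    [[-0.0248,-0.0708,0.0296],[0,0,0]],
    [[-0.0293,-0.0837,0.03],[0,0,0]],
    [[-0.0338,-0.0965,0.029],[0,0,0]],
    [[-0.0383,-0.1092,0.0266],[0,0,0]],
    [[-0.0426,-0.1216,0.0229],[0,0,0]]
  ]
}}

```text
time_s: 16.18
position: [0.5407, -0.026, 0.2222]
tcp_rot: [[0.33, 0.0, -0.944], [0.944, -0.001, 0.33], [-0.0, -1.0, -0.0]]
force: [3.4, 0.6, -4.6]
opening: 0.153
```

Call:
{"api": "play_rows", "payload": {
  "commands": [
    [[-0.0042,-0.012,-0.0049],[0,0,0]],
    [[-0.0083,-0.0235,-0.0112],[0,0,0]],
    [[-0.0121,-0.0343,-0.0186],[0,0,0]],
    [[-0.0156,-0.0443,-0.0271],[0,0,0]],
    [[-0.0188,-0.0536,-0.0366],[0,0,0]],
    [[-0.0217,-0.0618,-0.0471],[0,0,0]],
    [[-0.0243,-0.0691,-0.0583],[0,0,0]],
    [[-0.0264,-0.0752,-0.0703],[0,0,0]],
    [[-0.0282,-0.0802,-0.0829],[0,0,0]],
    [[-0.0295,-0.084,-0.096],[0,0,0]]
  ]
}}

```text
time_s: 17.42
position: [0.5118, -0.1088, 0.1258]
tcp_rot: [[0.331, 0.001, -0.944], [0.944, 0.001, 0.331], [0.001, -1.0, -0.001]]
force: [6.4, 4.1, -5.8]
opening: 0.151
```

Call:
{"api": "play_rows", "payload": {
  "commands": [
    [[-0.0005,-0.0012,-0.006],[0,0,0]],
    [[-0.0008,-0.0022,-0.011],[0,0,0]],
    [[-0.0009,-0.0025,-0.0133],[0,0,0]],
    [[-0.0009,-0.0025,-0.0133],[0,0,0]]
  ]
}}

```text
time_s: 17.92
position: [0.511, -0.1112, 0.113]
tcp_rot: [[0.331, 0.001, -0.944], [0.944, 0.001, 0.331], [0.001, -1.0, -0.001]]
force: [5.0, 3.4, -3.5]
opening: 0.15
```

At the predicted closed pose. I let go, rise clear and look.

Call:
{"api": "play_rows", "payload": {
  "commands": [
    [[0,0,0],[0,0,0]],
    [[0,0,0],[0,0,0]],
    [[0,0,0],[0,0,0]],
    [[0,0,0],[0,0,0]],
    [[0,0,0.01],[0,0,0]],
    [[0,0,0.03],[0,0,0]],
    [[0,0,0.05],[0,0,0]],
    [[0,0,0.06],[0,0,0]],
    [[0,0,0.06],[0,0,0]],
    [[0,0,0.06],[0,0,0]]
  ],
  "gripper": 0.06
}}

```text
time_s: 19.18
position: [0.51, -0.1112, 0.1727]
tcp_rot: [[0.33, -0.001, -0.944], [0.944, 0.0, 0.33], [0.0, -1.0, 0.001]]
force: [-0.4, -0.5, -0.4]
opening: 0.69
```

```bash
cat > red.py <<'E'
from h import *
import sys
for n in("wrist","side"):
    c=look(n,n+sys.argv[1]);T=c["cam_to_world"];P=cloud(c,T);f=c["frame"].astype(int)
    m=(f[:,:,0]>110)&(f[:,:,1]<70)&(f[:,:,2]<70)&(c["depth"]>0)&(P[:,:,2]>.09)&(np.hypot(P[:,:,0]-.54,P[:,:,1])<.2);s=P[m]
    if len(s)<5: print(n,"no red");continue
    j=np.array([-.331,-.944]);y=np.array([.944,-.331]);d=s[:,:2]-[.4837,-.048]
    print(n,len(s),"jig x",np.percentile(d@j,[1,50,99]).round(4),"y",np.percentile(d@y,[1,50,99]).round(4),"z",np.percentile(s[:,2],[1,50,99]).round(4))
c=np.load("side"+sys.argv[1]+".npz");a=c["frame"][140:300,220:400];cv2.imwrite(f"pics/side{sys.argv[1]}c.png",cv2.resize(a,None,fx=3,fy=3)[:,:,::-1])
E
python3 red.py 6
```

```text
t 19.175 pos [ 0.51   -0.1112  0.1727] yaw 70.7 op 0.69 F [-0.4 -0.5 -0.4] j [-25.  27. 100.  -0.  54. -95.]
wrist 1043 jig x [0.0449 0.0531 0.057 ] y [0.0096 0.0411 0.076 ] z [0.1206 0.1241 0.2518]
t 19.225 pos [ 0.5099 -0.1111  0.1725] yaw 70.7 op 0.686 F [-0.3 -0.2 -0.2] j [-25.  27. 100.  -0.  54. -95.]
side 118 jig x [0.051  0.0555 0.0597] y [0.0096 0.0459 0.0758] z [0.1148 0.1225 0.1273]
```

View pics/side6c.png

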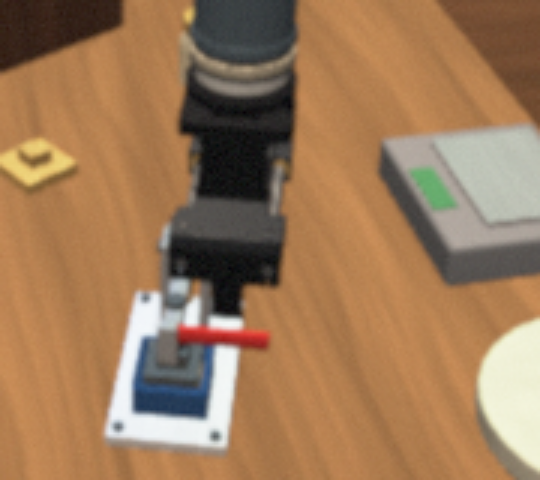

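The clamp is level on the cap, with the handle at jig (50, 43, ~118) and nothing touching it. I wait 2.25 s.

Call:
{"api": "play_rows", "payload": {
  "commands": [
    [[0,0,0],[0,0,0]],
    [[0,0,0],[0,0,0]],
    [[0,0,0],[0,0,0]],
    [[0,0,0],[0,0,0]],
    [[0,0,0],[0,0,0]],
    [[0,0,0],[0,0,0]],
    [[0,0,0],[0,0,0]],
    [[0,0,0],[0,0,0]],
    [[0,0,0],[0,0,0]]
  ]
}}

```text
time_s: 20.4
position: [0.5105, -0.1114, 0.1732]
tcp_rot: [[0.33, 0.0, -0.944], [0.944, -0.0, 0.33], [-0.0, -1.0, -0.0]]
force: [0.2, -0.2, 0.6]
opening: 0.69
```

Call:
{"api": "play_rows", "payload": {
  "commands": [
    [[0,0,0],[0,0,0]],
    [[0,0,0],[0,0,0]],
    [[0,0,0],[0,0,0]],
    [[0,0,0],[0,0,0]],
    [[0,0,0],[0,0,0]],
    [[0,0,0],[0,0,0]],
    [[0,0,0],[0,0,0]],
    [[0,0,0],[0,0,0]],
    [[0,0,0],[0,0,0]]
  ]
}}

```text
time_s: 21.52
position: [0.5105, -0.1114, 0.1732]
tcp_rot: [[0.33, 0.0, -0.944], [0.944, -0.0, 0.33], [-0.0, -1.0, -0.0]]
force: [-0.2, -0.6, -0.3]
opening: 0.694
```

Call:
{"api": "play_rows", "payload": {
  "commands": [
    [[0,0,-0.02],[0,0,0]],
    [[0,0,-0.04],[0,0,0]],
    [[0,0,-0.055],[0,0,0]],
    [[0,0,-0.06],[0,0,0]],
    [[0,0,-0.06],[0,0,0]]
  ]
}}

```text
time_s: 22.15
position: [0.5105, -0.1114, 0.113]
tcp_rot: [[0.33, -0.0, -0.944], [0.944, 0.0, 0.33], [0.0, -1.0, 0.0]]
force: [-0.7, -0.3, 0.8]
opening: 0.691
```

Call:
{"api": "play_rows", "payload": {
  "commands": [
    [[0,0,0],[0,0,0]],
    [[0,0,0],[0,0,0]],
    [[0,0,0],[0,0,0]],
    [[0,0,0],[0,0,0]],
    [[0,0,0],[0,0,0]],
    [[0,0,0],[0,0,0]]
  ],
  "gripper": 0.0
}}

```text
time_s: 22.9
position: [0.5106, -0.1111, 0.1131]
tcp_rot: [[0.331, 0.0, -0.944], [0.944, 0.0, 0.331], [0.001, -1.0, -0.0]]
force: [0.3, 0.5, -0.5]
opening: 0.148
```

Call:
{"api": "play_rows", "payload": {
  "commands": [
    [[0.0009,0.0025,0.0133],[0,0,0]],
    [[0.0022,0.0063,0.0264],[0,0,0]],
    [[0.004,0.0113,0.039],[0,0,0]],
    [[0.0061,0.0174,0.051],[0,0,0]],
    [[0.0087,0.0247,0.0622],[0,0,0]],
    [[0.0116,0.0329,0.0727],[0,0,0]],
    [[0.0148,0.0422,0.0822],[0,0,0]],
    [[0.0183,0.0522,0.0907],[0,0,0]],
    [[0.0221,0.063,0.0981],[0,0,0]],
    [[0.0262,0.0745,0.1044],[0,0,0]]
  ]
}}

```text
time_s: 24.15
position: [0.5366, -0.0363, 0.2188]
tcp_rot: [[0.33, -0.0, -0.944], [0.944, -0.001, 0.33], [-0.001, -1.0, 0.0]]
force: [-3.1, -3.4, 2.9]
opening: 0.148
```

Call:
{"api": "play_rows", "payload": {
  "commands": [
    [[0.0042,0.012,0.0049],[0,0,0]],
    [[0.0085,0.0244,0.0086],[0,0,0]],
    [[0.013,0.0371,0.011],[0,0,0]],
    [[0.0175,0.0499,0.012],[0,0,0]],
    [[0.022,0.0628,0.0116],[0,0,0]],
    [[0.0264,0.0756,0.0099],[0,0,0]],
    [[0.0308,0.0881,0.0069],[0,0,0]],
    [[0.0351,0.1003,0.0025],[0,0,0]],
    [[0.0392,0.112,-0.0032],[0,0,0]],
    [[0.0431,0.1232,-0.01],[0,0,0]]
  ]
}}

```text
time_s: 25.4
position: [0.5802, 0.0889, 0.2072]
tcp_rot: [[0.331, 0.001, -0.944], [0.944, 0.003, 0.331], [0.003, -1.0, 0.0]]
force: [-0.6, 4.7, 0.3]
opening: 0.147
```

Call:
{"api": "play_rows", "payload": {
  "commands": [
    [[0.0018,0.005,-0.004],[0,0,0]],
    [[0.0035,0.0098,-0.0075],[0,0,0]],
    [[0.0035,0.0098,-0.0075],[0,0,0]],
    [[0.0035,0.0098,-0.0075],[0,0,0]]
  ]
}}

```text
time_s: 25.9
position: [0.5831, 0.0972, 0.2006]
tcp_rot: [[0.33, -0.0, -0.944], [0.944, 0.001, 0.33], [0.001, -1.0, 0.001]]
force: [-2.3, 2.8, 7.9]
opening: 0.148
```

At the open stop. I release, rise, and back away to the nest look pose.

Call:
{"api": "play_rows", "payload": {
  "commands": [
    [[0,0,0],[0,0,0]],
    [[0,0,0],[0,0,0]],
    [[0,0,0],[0,0,0]],
    [[0,0,0],[0,0,0]],
    [[0,0,0.02],[0,0,0]],
    [[0,0,0.05],[0,0,0]],
    [[0,0,0.09],[0,0,0]],
    [[0,0,0.1],[0,0,0]],
    [[0,-0.02,0.1],[0,0,-0.17]],
    [[-0.02,-0.05,0.1],[0,0,-0.34]]
  ],
  "gripper": 0.06
}}

```text
time_s: 27.15
position: [0.5635, 0.0459, 0.299]
tcp_rot: [[0.63, -0.0, -0.777], [0.777, -0.0, 0.63], [-0.0, -1.0, 0.0]]
force: [-1.3, -0.5, -0.1]
opening: 0.689
```

Call:
{"api": "play_rows", "payload": {
  "commands": [
    [[-0.02,-0.03,0],[0,0,-0.17]],
    [[-0.04,-0.07,0],[0,0,-0.34]],
    [[-0.06,-0.11,-0.03],[0,0,-0.51]],
    [[-0.08,-0.14,-0.06],[0,0,-0.68]],
    [[-0.1,-0.155,-0.09],[0,0,-0.85]],
    [[-0.1,-0.155,-0.12],[0,0,-1.02]],
    [[-0.1,-0.155,-0.13],[0,0,-1.19]],
    [[-0.1,-0.155,-0.13],[0,0,-1.231]],
    [[-0.1,-0.155,-0.13],[0,0,-1.231]]
  ]
}}

```text
time_s: 28.28
position: [0.4625, -0.1086, 0.1691]
tcp_rot: [[0.944, -0.002, 0.33], [-0.33, 0.001, 0.944], [-0.002, -1.0, 0.0]]
force: [-0.6, 0.2, -0.2]
opening: 0.687
```

```bash
python3 red.py 7
python3 - <<'E'
from h import *
c=dict(np.load("wrist7.npz"));P=cloud(c,c["cam_to_world"]);f=c["frame"].astype(int)
r=np.hypot(P[:,:,0]-.4837,P[:,:,1]+.0480);bl=(f[:,:,2]>f[:,:,0]+14);ok=c["depth"]>0
for n,m in(("rim",ok&(r<.06)&bl&(P[:,:,2]>.038)&(P[:,:,2]<.0455)),("flange",ok&(r<.034)&~bl&(P[:,:,2]>.0455)&(P[:,:,2]<.051)),("boss",ok&(r<.034)&(P[:,:,2]>.060)&(P[:,:,2]<.067))):
    s=P[m];print(n,len(s),R(s),np.median(s[:,2]).round(4))
E
```

```text
t 28.275 pos [ 0.4625 -0.1086  0.1691] yaw -19.29 op 0.687 F [-0.6  0.2 -0.2] j [-27.  24. 106.  -0.  50.  -7.]
wrist no red
t 28.325 pos [ 0.4628 -0.1087  0.1694] yaw -19.27 op 0.691 F [0.6 0.7 0.2] j [-27.  24. 106.  -0.  50.  -7.]
side 79 jig x [-0.1699 -0.1648 -0.1122] y [0.025  0.0484 0.074 ] z [0.2016 0.2087 0.2441]
rim 2451 [array([483.7, -48. ]), array([63.4, 63.8]), np.float64(70.5)] 0.0421
flange 1779 [array([483.3, -47.8]), array([44.9, 45.5]), np.float64(71.2)] 0.0473
boss 1067 [array([483.1, -48.3]), array([26.1, 25.8]), np.float64(71.2)] 0.0632
```

View pics/side7.png

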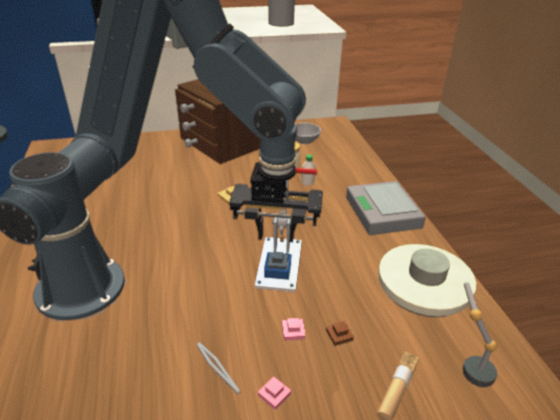

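The handle is back at its starting pose (side view (306,171)). The cap is in the nest at (278,258), and nothing else has moved. I hand the job in.

```bash
python3 -c "
from rig import *
print(hand_in()); s=read_state(); print(s['time_s'],s['force'])"
```

```text
the job is handed in; nothing more can be done
None
the job is handed in; nothing more can be done
```

I set the dark steel cap on the inlay in the nest and closed the toggle clamp over it. The clamp held by itself for about 3 s with the handle let go. I then swung it fully open and handed the job in at about 28 s. The hand-in gives no verdict, so this rests on my own checks.

**Last checks:**
- **Cap:** its centre was within about 0.6 mm of the nest's centre. The flange top measured 47.3 mm against 48 mm nominal. Tilt was below 0.006 rad when I measured it after placing; I did not fit it again at the end.
- **Clamp:** the handle was back where it started, at about (-165, 48, 209) mm in the jig frame. When clamped it had been at the predicted closed pose. I judged the pad's contact with the cap from the picture and the handle's position, because the pad force cannot be read directly.
- **Surroundings:** the arm was clear of everything. By eye in the last side view, the other things on the bench looked where they had been, though the robot partly hides the jar and the wide brass cap.

**What disagreed or failed:** the fingertips turned out to lie at about the TCP, not 25 mm ahead of it as stated. My first grasp therefore closed above the boss without touching the cap. I measured the offset from depth, corrected the height, and the second grasp held. I viewed 11 pictures.

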